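Clamp the mask down and hold the marking gauge at 10 cm

TASK

A papier-mache mask lies ready on the marking board, chin against the stop. First press the toggle clamp's handle right down so that its foot clamps the mask's rim, then pinch the grip block of the gauge arm so that its lock button is squeezed in, draw the arm out to the 10 cm mark and hold it there for the pencil: finish while still gripping the block with the button in, as the spring pulls the arm back when it is let go. Do not shift the mask, and leave the other things on the bench where they lie.

Things in the scene. Friction and masses are not known exactly. Their poses are not given: they have to be found in the camera images.
- clamp_handle (a joint): Toggle clamp handle angle, rad. 0 = pressed fully down onto its stop, handle level (clamped, locked over centre); starts raised, between 0.85 and 1.2. The linkage passes dead centre at 0.08: below that the clamp locks itself shut. The hinge is stiff enough to stay where it is left; pressing the grip down takes under 6 N.
- clamp_hinge (a point): Point on the axis of the toggle clamp's handle hinge, on its fixed steel base, 48 mm above the bench at the mask's crown end. x axis: along the clamp to the mask; z up. The handle swings in the x-z plane: at handle angle a the grip's centre is at x = -80 mm * cos(a), y = 0, z = +80 mm * sin(a).
- clamp_grip (a point): Centre of the handle's black moulded grip, 80 mm from the hinge. The grip is 68 mm long (38 to 106 mm from the hinge), 22 mm wide, 15 mm thick; its x axis points along the handle to the hinge. With the clamp shut it lies level 48 mm above the bench, beyond the marking board's edge, nothing under it or beside it within 30 mm.
- clamp_pad: Rubber foot, 16 mm across, on the sprung spindle at the end of the clamp's arm; origin at the centre of its pressing face. It starts 35 to 60 mm above the mask's rim between the ears and, clamp shut, presses the rim with about 8 to 13 N.
- gauge_bar (a joint): How far the gauge arm is drawn out of its tube, m; equals the scale reading at the tube's mouth. 0 = fully in (start), 0.10 = the 10 cm mark, 0.14 = limit. A return spring pulls it in (2.3 N at 0, 3.8 N at 0.10): let go, it runs back to under 0.015. Locked at 0 (1 mm of play) until the lock button is in by more than 4 mm; out by 15 mm or more the lock no longer acts.
- grip_head: Black grip block on the gauge arm's free end, 36 mm along the arm, 30 across, 34 high; origin at its middle, 138 mm above the bench. x axis: the way the arm draws out (level, from chin to crown); y across; z up. Pinch it from above, fingers closing along y: one on the plain ribbed face (y = -15 mm), one on the lock button across from it. 38 mm over face and button, 32 mm with the button in.
- marking_point (a point): Tip of the brass marking point that hangs under the front end of the grip block: 24 mm ahead of the block's middle and 42 mm below it, clear of the mask. To either side of the block and above it nothing stands within 80 mm; the mask under it is at most 90 mm above the bench.
- lock_button (a joint): Travel of the grey lock button (22 x 22 mm face, on the grip block's +y side, at the block's middle height and length), m: 0 = out, 0.006 = fully in, pressed along the block's -y. It springs back out; 3 N starts it, 7.5 N holds it fully in, so grip with 15 to 30 N. It travels with the block.
- tube_mouth (a point): Top edge of the mouth of the gauge's square aluminium tube (26 x 26 mm, fixed on a post at the chin end of the board), where the scale is read. Scale on top of the 18 mm square steel inner bar: a short line every 10 mm, a full-width line every 50 mm; the second full-width line after the zero line is the 10 cm mark. With the arm in, the grip block's rear face is 12 mm from the mouth.
- board: Plywood marking board, 270 x 450 x 18 mm, screwed to the bench; origin on the bench under its middle, y axis along it from the clamp end to the gauge end. A wooden chin stop and the gauge post stand at its +y end, the toggle clamp at its -y end; clamp and gauge may sit up to 30 mm off the middle line.
- mask: Papier-mache mask (brown paper shell with two stubby ears and a flat untrimmed rim 4 mm thick), rim 180 wide x 234 mm long, 70 mm high overall, 0.16 kg, loose on the board, chin against the stop; origin in the middle of its underside, y axis to the chin.
- knife: Utility knife, 130 mm, lying on the board beside the mask on the robot's side; origin at its underside. Leave alone.
- pencil: Flat carpenter's pencil, 150 mm, lying on the board on the far side of the mask; origin at its underside. Leave alone.
- tape: Roll of paper tape lying flat, 90 mm across, 24 mm high, on the bench near the clamp's far side; origin under its middle. Leave alone.
- glue: Jar of glue, 68 mm across, 95 mm high, on the bench near the gauge post's far side; origin under its middle. Leave alone.
- sander: Cork sanding block, 110 x 65 x 32 mm; origin under its middle. Leave alone.
- blank: Another, darker mask shell, 162 x 214 x 60 mm, lying behind the board; origin under its middle. Leave alone.
- brush: Glue brush, 200 mm, lying to the right of the board; origin at its underside. Leave alone.
- rule: Steel rule, 300 x 28 x 4 mm, lying to the left of the board; origin under its middle. Leave alone.

How it is judged:
On the way, in this order (a step that is already met when the one before it is completed fails the run):
1. the toggle clamp is shut on the mask's rim while the gauge arm is still in (value of joint clamp_handle below 0.06 rad and contact force between clamp_pad and mask above 4 N and value of joint gauge_bar below 0.01 m), for 0.2 s.
2. the lock button is squeezed in between the fingers (value of joint lock_button above 0.0035 m and contact force between the fingers and grip_head above 3 N), for 0.1 s.
At the end, for the whole second after the job is handed in: Clamp handle down (under 0.06 rad), its foot pressing the rim by over 4 N; gauge arm still, at 100 mm +-5 mm, its block gripped by the fingers (over 3 N) with the lock button in over 3.5 mm; mask within 12 mm and every bystander within 30 mm of its start (all of step 2 and value of joint clamp_handle below 0.06 rad and contact force between clamp_pad and mask above 4 N and value of joint gauge_bar between 0.095 and 0.105 m and velocity of joint gauge_bar between -0.01 and 0.01 m/s and distance of mask from where it was at the start of the episode below 0.012 m and distance of each of knife, pencil, tape, glue, sander, blank, brush, rule from where it was at the start of the episode below 0.03 m); the arm keeps its last pose, push and grip.
It fails at once if the mask is shifted by more than 12 mm (distance of mask from where it was at the start of the episode above 0.012 m).
It fails at once if another thing on the bench is shifted by more than 30 mm (distance of any of knife, pencil, tape, glue, sander, blank, brush, rule from where it was at the start of the episode above 0.03 m).
It also fails if it takes over 48 s, if anything falls off the work surface, if the arm or the gripper's body presses on something with over 40 N, if the wrist force passes 120 N, or if a joint passes its speed limit or range.

ROBOT

A 6-joint arm with a two-finger parallel gripper is mounted at the origin on the work surface. World frame = base frame: x ahead of the robot, y to its left, z up, the work surface at z = 0. Lengths are in m, angles in rad, forces in N, time in s.
With the tool pointing down it reaches from about 0.275 to 0.75 m from the base axis. Payload 10.2 kg.
Tool frame: the origin (TCP) lies midway between the tips of the shut fingers; the grasp point (between the pads) lies 19 mm behind it (robot.pinch_z is the distance from the TCP to the grasp point, in m); z points along the fingers, y is the line along which they close (so a half turn about z gives the same grasp; the last joint's range is limited). The gripper opens to 88 mm and grips with 3 to 60 N. Pads are 18 mm wide; open, the fingers measure 123 mm over their backs; the gripper's body (75 mm by 187 mm) begins 45 mm behind the grasp point.
Start: joints at [1.05, 0.313, 1.498, -0, 1.331, -0.223], TCP at [0.154, 0.502, 0.239] pointing down, gripper open.
Joint ranges: [-2.94, 2.94], [-0.97, 2.17], [0.19, 2.56], [-1.23, 4.37], [0.02, 3.11], [-2.88, 2.88]. Speed limits (rad/s): [2.39, 2.39, 3.01, 3.14, 3.14, 3.14].

INTERFACE

Orientations are given as [roll, pitch, yaw] about the fixed x, y, z axes, in that order (R = Rz(yaw) Ry(pitch) Rx(roll)).
In Python, from cell import robot gives the robot as it stands.
- The arm moves only by the tool jog_arm, never from a script. Its argument "increments" is one flat list of numbers, 5 for each row, row after row: the finger opening in mm, from 0 to 88.1, then the shift along the tool's x, y, z in mm, then the turn about the tool's z in rad. A call has 1 to 5 rows; each row is the pose to reach, as a shift and turn from the pose commanded when the call began, along the tool's axes at that moment; what a row does not reach only later rows make up. A row lasts 1/8 s, in which the tool goes at most 62.5 mm and 10.7 degrees, less where a joint would pass 70% of its speed; a pose out of reach is approached as far as the arm can. A call with a gripper value outside its range is refused whole. The fingers move at their own pace and stop on an object; "force" is the grip in N (left out, the last holds). Time passes only in rows, so rows that repeat a pose let the fingers close. It gives the time, the measured TCP pose, the force, the opening and the grip force at its end, in the units of the state.
- robot.read_state(): the state, without advancing time (a new reading comes with each control period).
- robot.get_image(name): name is "scene" or "top" or "wrist"; returns (picture, depth): 384x512x3 uint8, blue, green, red; 384x512 float32, m along the optical axis (not along the pixel's ray), 0 where there is no reading.
- robot.get_calibration(name): a dict with "fx", "fy", "cx", "cy" (pixels), "k1" (the pictures are not rectified: a ray, as slopes to the right and down, at radius r is drawn at 1 + k1 r^2 times it, then the intrinsics apply), "rvec" (rotation vector, rad) and "tvec" (3), from world to camera coordinates, as OpenCV has them. Camera axes: x right, y down, z forward; pixel columns grow to the right and rows downward; lengths in m; the calibration is good to about 2 mm. A picture is of the moment at which its call begins: read the wrist's pose just before it. get_calibration takes no time and is no camera call; for the wrist camera it gives the pose at the moment of the call.
- robot.job_done(): hands the job in; it is judged then, once.
The state is a dict: "time_s": time; "qpos": joint angles; "qd": joint speeds; "joint_torque": joint torques, N m; "tool_pos": TCP position; "tool_rot": TCP orientation; "contact_force": force on the tool from outside, world axes, zero at the start; "torque": the same for the moment, N m; "grip_width": finger opening in m; "finger_force": force on a finger pad.
Only numpy, scipy, OpenCV 4.12 (cv2) and the standard library are available. Lean on these libraries where they do the work, as an engineer would, in place of code of your own. Each camera call takes 0.05 s, during which the arm holds its last target. There are 200 camera calls.

## Working session

There is one attempt and no reset: what is moved stays moved. The work goes in short steps, Python scripts to look and compute and a tool call to move; the robot and the scene stay as the last step left them, time stands still between calls to the robot, and variables do not carry over. Pictures are saved under pics/ and viewed, at most 10 in all, crops included, and the job is handed in when it is done.

Besides the shell and the picture viewer there is one more tool, called as name(argument=value, ...), one argument or row to a line, values as JSON. jog_arm: Moves the arm, as the interface text tells. Its arguments: {"type":"object","properties":{"increments":{"type":"array","items":{"type":"number"}},"force":{"type":"number"}},"required":["increments"]}

```bash
mkdir -p pics; cat > h.py <<'E'
import numpy as np, cv2
from cell import robot
def grab(n):
    c=robot.get_calibration(n); im,d=robot.get_image(n); return im,d,c
def world(c,d,u,v,z=None):
    K=np.array([[c["fx"],0,c["cx"]],[0,c["fy"],c["cy"]],[0,0,1]])
    p=cv2.undistortPoints(np.array([[[u,v]]],float),K,np.array([c["k1"],0,0,0.]))[0,0]
    R=cv2.Rodrigues(np.array(c["rvec"],float))[0]; t=np.array(c["tvec"],float).ravel()
    ray=R.T@np.r_[p,1]; o=-R.T@t
    s=d[int(round(v)),int(round(u))] if z is None else (z-o[2])/ray[2]
    return o+s*ray
E
python3 - <<'E'
from h import *
for n in("scene","top"):
    im,d,c=grab(n); cv2.imwrite(f"pics/{n}.png",im); np.savez(f"{n}.npz",im=im,d=d); import pickle; pickle.dump(c,open(n+".pkl","wb"))
    cv2.imwrite(f"pics/{n}2.png",cv2.resize(im,(768,576)))
s=robot.read_state();print(s)
E
```

```text
{'time_s': 0.1, 'qpos': array([ 1.04958553e+00,  3.13368935e-01,  1.49836481e+00,  2.01571418e-05,
        1.33100833e+00, -2.23410800e-01]), 'qd': array([-0.00144377, -0.00323446, -0.00045276, -0.0014395 ,  0.0001562 ,
       -0.00064945]), 'joint_torque': array([ 3.33773954e-03, -4.02807605e+01, -2.52643400e+01,  6.96394150e-02,
        3.41881556e-02, -8.03274929e-05]), 'tool_pos': array([0.15394191, 0.50168823, 0.23822976]), 'tool_rot': array([-3.14047614e+00, -2.73749170e-04,  2.84378770e+00]), 'contact_force': array([-0.8405859 , -0.33722757, -0.43429206]), 'torque': array([ 0.01358034, -0.06675647, -0.00283376]), 'finger_force': 0.0, 'grip_width': 0.08830415128943503}
```

View pics/scene2.png

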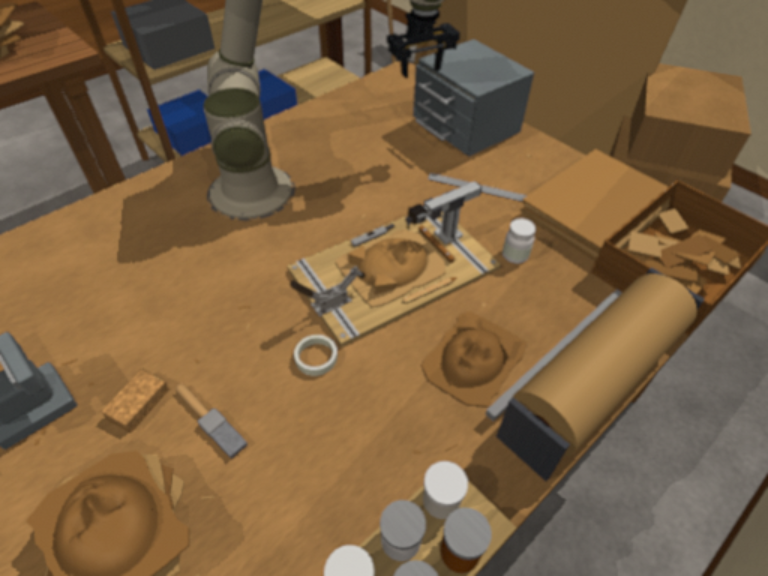

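View pics/top2.png

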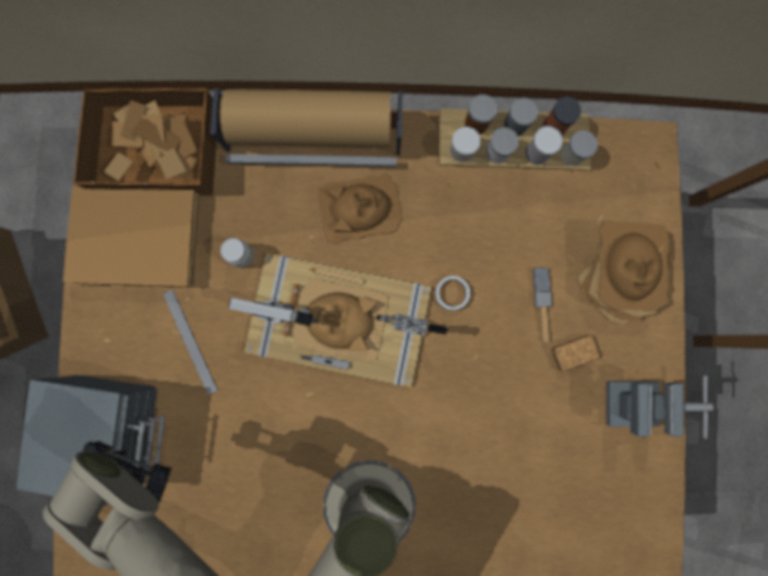

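The scene view shows the clamp at about (335,295) and the gauge at (440,205). In the top view, the tube runs (232,303) to (295,317), the black grip block is at about (304,317), and the clamp handle is at about (425–445,325–330). Next I'll crop the top view and measure with depth.

```bash
python3 - <<'E'
from h import *
import pickle
c=pickle.load(open("top.pkl","rb")); f=np.load("top.npz"); im,d=f["im"],f["d"]
cv2.imwrite("pics/topc.png",cv2.resize(im[165:265,148:328],None,fx=4.4,fy=4.4,interpolation=cv2.INTER_CUBIC))
print(c)
# world map of every pixel in region
pts=[]
for v in range(165,265):
    for u in range(148,328):
        p=world(c,d,u,v); pts.append((u,v,*p,*im[v,u]))
P=np.array(pts); np.save("P.npy",P)
# dark pixels above 40mm
dark=P[:,5:8].max(1)<60
for nm,m in(("dark high gauge",dark&(P[:,4]>.12)),("dark clamp",dark&(P[:,4]>.05)&(P[:,3]<np.median(P[:,3])-0.1))):
    q=P[m]; print(nm,len(q)); print(np.round(q[:,:5],3).tolist()[:40])
q=P[(P[:,4]>.135)]; print("high",len(q), np.round(q[:,2:5].min(0),3),np.round(q[:,2:5].max(0),3))
E
```

```text
{'fx': 359.63888746304207, 'fy': 359.63888746304207, 'cx': 261.6618209532305, 'cy': 191.47067747813597, 'k1': -0.09105889816961059, 'rvec': array([ 2.2082255 , -2.15580758,  0.10925719]), 'tvec': array([-0.06023891,  0.57407009,  1.39635138])}
dark high gauge 105
[[199.0, 208.0, 0.499, 0.178, 0.157], [200.0, 208.0, 0.499, 0.175, 0.153], [201.0, 208.0, 0.499, 0.171, 0.155], [198.0, 209.0, 0.495, 0.181, 0.154], [199.0, 209.0, 0.495, 0.178, 0.156], [200.0, 209.0, 0.496, 0.174, 0.155], [201.0, 209.0, 0.496, 0.171, 0.153], [202.0, 209.0, 0.496, 0.167, 0.157], [203.0, 209.0, 0.496, 0.164, 0.151], [204.0, 209.0, 0.496, 0.16, 0.155], [205.0, 209.0, 0.496, 0.156, 0.155], [206.0, 209.0, 0.496, 0.153, 0.154], [207.0, 209.0, 0.497, 0.151, 0.139], [198.0, 210.0, 0.492, 0.18, 0.16], [199.0, 210.0, 0.492, 0.176, 0.162], [200.0, 210.0, 0.492, 0.174, 0.156], [201.0, 210.0, 0.492, 0.171, 0.154], [202.0, 210.0, 0.492, 0.167, 0.156], [203.0, 210.0, 0.492, 0.164, 0.153], [204.0, 210.0, 0.492, 0.159, 0.159], [205.0, 210.0, 0.492, 0.156, 0.156], [206.0, 210.0, 0.493, 0.153, 0.152], [207.0, 210.0, 0.493, 0.
[... 1522 characters left out ...]
], [285.0, 219.0, 0.468, -0.136, 0.092], [286.0, 219.0, 0.468, -0.139, 0.092], [287.0, 219.0, 0.468, -0.142, 0.103], [288.0, 219.0, 0.468, -0.146, 0.106], [289.0, 219.0, 0.468, -0.149, 0.108], [290.0, 219.0, 0.468, -0.152, 0.116], [291.0, 219.0, 0.468, -0.156, 0.118], [292.0, 219.0, 0.468, -0.159, 0.121], [293.0, 219.0, 0.468, -0.162, 0.125], [294.0, 219.0, 0.468, -0.166, 0.129], [295.0, 219.0, 0.468, -0.169, 0.134], [296.0, 219.0, 0.468, -0.172, 0.138], [297.0, 219.0, 0.468, -0.176, 0.137], [286.0, 220.0, 0.464, -0.139, 0.097], [287.0, 220.0, 0.464, -0.142, 0.103], [288.0, 220.0, 0.464, -0.146, 0.105], [289.0, 220.0, 0.464, -0.149, 0.106]]
high 581 [ 0.45  -0.176  0.135] [0.528 0.349 1.442]
```

View pics/topc.png

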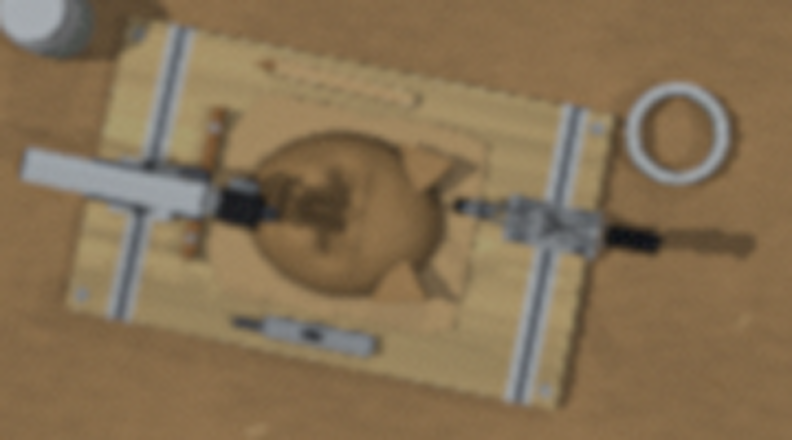

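In the crop, the block is at about (242,203), the tube axis runs (25,165) to (210,197), and the raised clamp handle spans (605–660,238). The tape ring is at (680,133). Next I'll fit the axes.

```bash
python3 - <<'E'
from h import *
P=np.load("P.npy"); mx=P[:,5:8].max(1)
g=P[(mx<60)&(P[:,4]>.145)&(P[:,3]>.1)][:,2:5]
t=P[(mx>110)&(P[:,4]>.13)&(P[:,4]<.17)&(P[:,3]>.19)&(P[:,3]<.34)][:,2:5]
k=P[(mx<60)&(P[:,4]>.06)&(P[:,3]<-.1)&(P[:,2]>.4)][:,2:5]
def ax(q):
    r=cv2.minAreaRect((q[:,:2]*1000).astype(np.float32)); l=cv2.fitLine((q[:,:2]*1000).astype(np.float32),cv2.DIST_HUBER,0,.01,.01).ravel()
    return r,np.degrees(np.arctan2(l[1],l[0])),l[2:]
for n,q in(("block",g),("tube",t),("handle",k)): print(n,len(q),np.median(q,0),ax(q))
# handle slope
h=cv2.fitLine((k*1000).astype(np.float32),cv2.DIST_HUBER,0,.01,.01).ravel(); print("handle3d",h,np.degrees(np.arctan2(abs(h[2]),np.hypot(h[0],h[1]))))
# board: stripe/board edges by height 18mm
b=P[(P[:,4]>.012)&(P[:,4]<.026)&(mx>105)][:,2:5]; print("board",len(b),cv2.minAreaRect((b[:,:2]*1000).astype(np.float32)))
s=P[(P[:,4]>.03)&(P[:,3]<-.02)&(P[:,2]>.4)][:,2:5]; print("clampall",len(s),ax(s))
E
```

```text
block 66 [0.48513716 0.16665634 0.15456283] (((486.383544921875, 167.11447143554688), (32.604881286621094, 25.08559226989746), 77.70317840576172), np.float32(68.20629), array([486.0379, 166.4603], dtype=float32))
tube 330 [0.50253996 0.26689618 0.15172849] (((502.7282409667969, 265.6686096191406), (152.62965393066406, 33.7780647277832), 80.25646209716797), np.float32(79.34103), array([502.74048, 265.68265], dtype=float32))
handle 54 [ 0.46827583 -0.15597927  0.11857928] (((469.40362548828125, -156.45172119140625), (40.290565490722656, 17.010944366455078), 78.85530853271484), np.float32(81.34252), array([ 469.09366, -157.04778], dtype=float32))
handle3d [-9.5659874e-02 -6.0297245e-01  7.9200596e-01  4.6896436e+02
 -1.5587099e+02  1.1674042e+02] 52.373363
board 5178 ((497.9488525390625, 42.96031188964844), (552.3956909179688, 309.16455078125), 80.04743957519531)
clampall 295 (((478.9471740722656, -101.3228530883789), (50.19972229003906, 156.5228729248047), 2.878460645675659), np.float32(-85.079765), array([ 469.02206, -112.98777], dtype=float32))
```

Hinge is at about (0.4765,-0.115), with the handle angle at about 0.92 rad. The block centre is at about (0.4855,0.167,0.138) and its top measures 0.155, which is as expected. The axis is at 79.8°. I'll move above the handle with the fingers shut and the tool x along the clamp axis.

jog_arm(
  increments=[0,-494,-537,0,1.451,0,-494,-537,0,1.451,0,-494,-537,0,1.451,0,-494,-537,0,1.451,0,-494,-537,0,1.451],
  force=20,
)

```text
time_s: 0.72
tool_pos: [0.2891, 0.2182, 0.2387]
tool_rot: [3.141, 0.0, 1.901]
contact_force: [1.8, 0.9, -0.3]
grip_width: 0.0404
finger_force: 0.0
```

jog_arm(
  increments=[0,-412,47,0,0.512,0,-412,47,0,0.512,0,-412,47,0,0.512,0,-412,47,0,0.512,0,-412,47,0,0.512],
)

```text
time_s: 1.35
tool_pos: [0.4249, -0.0637, 0.2387]
tool_rot: [3.142, -0.0, 1.394]
contact_force: [0.6, 0.5, 0.7]
grip_width: 0.0005
finger_force: 0.0
```

```bash
python3 - <<'E'
from h import *
P=np.load("P.npy"); s=P[(P[:,4]>.03)&(P[:,3]<.0)&(P[:,2]>.4)&(P[:,2]<.54)][:,2:5]
u=np.array([.177,.984]); w=np.array([.984,-.177]); q=s[:,:2]-[.4765,-.115]
A=q@u*1000; B=q@w*1000
for a in range(-70,110,10):
    m=(A>=a)&(A<a+10)
    if m.sum(): print(a,m.sum(),"across",np.round([B[m].min(),np.median(B[m]),B[m].max()]),"z",np.round(s[m][:,2].max()*1000))
E
```

```text
-70 7 across [-8.  3.  7.] z 138.0
-60 19 across [-10.  -1.  10.] z 141.0
-50 18 across [-11.  -1.  10.] z 130.0
-40 18 across [-11.  -2.  10.] z 116.0
-30 16 across [-11.  -1.   8.] z 103.0
-20 7 across [-14. -10.  18.] z 89.0
-10 12 across [-16.   8.  16.] z 69.0
0 17 across [-14.  -5.  15.] z 58.0
10 15 across [-12.   3.  13.] z 55.0
20 10 across [-14.  -4.  11.] z 56.0
30 17 across [-12.   0.  13.] z 64.0
40 20 across [-15.  -0.  17.] z 62.0
50 11 across [-15.  -3.  12.] z 70.0
60 6 across [-8. -1.  6.] z 75.0
70 85 across [-41. -41.   7.] z 1442.0
80 10 across [-8. -3.  4.] z 98.0
90 10 across [-9. -1.  7.] z 97.0
100 11 across [-8. -2.  5.] z 76.0
```

jog_arm(
  increments=[0,-43,29,0,0,0,-86,59,0,0,0,-86,59,40,0,0,-86,59,86,0,0,-86,59,86,0],
)

```text
time_s: 1.98
tool_pos: [0.4661, -0.1558, 0.1505]
tool_rot: [-3.136, -0.002, 1.394]
contact_force: [-0.1, 0.7, 0.3]
grip_width: 0.0004
finger_force: 0.0
```

jog_arm(
  increments=[0,-4,0,15,0,0,-8,0,32,0,0,-13,0,50,0,0,-18,0,66,0,0,-22,0,80,0],
)

```text
time_s: 2.6
tool_pos: [0.4641, -0.179, 0.0727]
tool_rot: [3.14, 0.001, 1.394]
contact_force: [-0.1, -1.8, 5.0]
grip_width: 0.0005
finger_force: 2.0
```

jog_arm(
  increments=[0,-2,0,7,0,0,-4,0,12,0,0,-4,0,15,0,0,-4,0,17,0,0,-4,0,17,0],
)

```text
time_s: 3.22
tool_pos: [0.4628, -0.182, 0.0559]
tool_rot: [-3.141, -0.0, 1.395]
contact_force: [-2.1, 0.7, 2.3]
grip_width: 0.0007
finger_force: 1.6
```

jog_arm(
  increments=[0,0,0,1,0,0,0,0,2,0,0,0,0,3,0,0,0,0,3,0],
)

```text
time_s: 3.72
tool_pos: [0.463, -0.1821, 0.0555]
tool_rot: [3.141, 0.001, 1.395]
contact_force: [-12.3, 6.0, 36.5]
grip_width: 0.0007
finger_force: 17.9
```

Force jumped to 36 N at z = 0.0555, so the handle is on its stop. Lifting off.

jog_arm(
  increments=[0,0,0,-20,0,0,0,0,-80,0,0,0,0,-140,0,0,0,0,-195,0,70,0,0,-195,0],
)

```text
time_s: 4.35
tool_pos: [0.464, -0.1828, 0.2513]
tool_rot: [3.135, 0.003, 1.394]
contact_force: [-0.1, -1.1, -1.2]
grip_width: 0.0087
finger_force: 0.0
```

jog_arm(
  increments=[70,60,-7,0,0,70,120,-13,0,0,70,180,-20,0,0,70,240,-27,0,0,70,275,-31,0,0],
)

```text
time_s: 4.97
tool_pos: [0.4799, 0.0965, 0.2463]
tool_rot: [-3.139, 0.0, 1.396]
contact_force: [-0.6, -0.7, -0.6]
grip_width: 0.0586
finger_force: 0.0
```

```bash
python3 - <<'E'
from h import *
import pickle
im,d,c=grab("wrist"); np.savez("w.npz",im=im,d=d); pickle.dump(c,open("w.pkl","wb"))
i2,d2,c2=grab("scene")
a=cv2.resize(im,(400,300)); b=cv2.resize(i2[130:250,180:340],(400,300),interpolation=cv2.INTER_CUBIC)
cv2.imwrite("pics/mix.png",np.hstack([a,b])); print(robot.read_state()["tool_pos"])
E
```

```text
[0.479989   0.09672772 0.24629772]
```

View pics/mix.png

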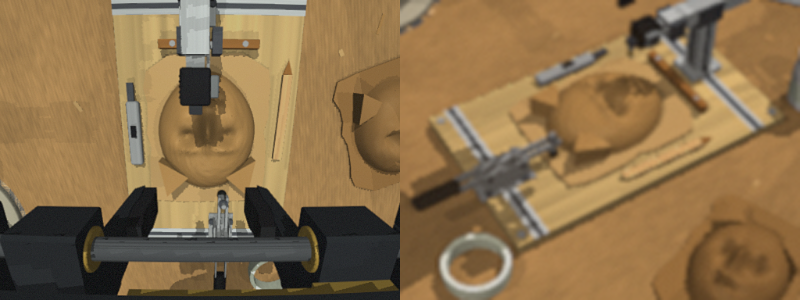

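The clamp is shut: the handle lies level at (430,193) in the right picture and the foot is on the rim. In the left wrist picture, the block is at (195,86) with the grey button on its right at (214,75). I'll measure the block's top face there.

```bash
python3 - <<'E'
from h import *
import pickle
f=np.load("w.npz"); im,d=f["im"],f["d"]; c=pickle.load(open("w.pkl","rb"))
Q=[]
for v in range(60,160):
    for u in range(200,310):
        p=world(c,d,u,v); Q.append((*p,im[v,u].max(),u,v))
Q=np.array(Q); t=Q[(Q[:,2]>.148)&(Q[:,2]<.162)&(Q[:,3]<70)]
print(len(t),np.median(t[:,2]),cv2.minAreaRect((t[:,:2]*1000).astype(np.float32)))
b=Q[(Q[:,2]>.135)&(Q[:,2]<.162)&(Q[:,3]>=100)]
U=np.array([.177,.984]);W=np.array([.984,-.177]);o=np.array([.4855,.167])
for n,q in(("block",t),("bright",b)):
    e=(q[:,:2]-o)*1000; A=e@U;B=e@W; print(n,[np.round(np.percentile(x,[1,50,99]),1) for x in(A,B)])
print(cv2.minAreaRect((b[:,:2]*1000).astype(np.float32)))
E
```

```text
1982 0.15587848629581313 ((490.7560119628906, 173.1121063232422), (52.19814682006836, 41.49006271362305), 77.58564758300781)
block [array([-18.7,  -0.3,  28.8]), array([-13.4,   1.5,  15.9])]
bright [array([-10.8,  23.3,  34.7]), array([-12.8,   5.9,  23. ])]
((490.3576965332031, 169.26182556152344), (66.83963012695312, 38.52091979980469), 75.78907775878906)
```

jog_arm(
  increments=[70,50,-4,0,0,70,69,-5,0,0,70,69,-5,45,0,70,69,-5,90,0,70,69,-5,127,0],
)

```text
time_s: 5.7
tool_pos: [0.487, 0.1618, 0.1181]
tool_rot: [-3.139, 0.001, 1.394]
contact_force: [-0.1, 0.0, -0.0]
grip_width: 0.0698
finger_force: 0.0
```

jog_arm(
  increments=[50,2,0,0,0,38,2,0,0,0,25,2,0,0,0,25,2,0,0,0,25,2,0,0,0],
  force=22,
)

```text
time_s: 6.32
tool_pos: [0.4872, 0.165, 0.1219]
tool_rot: [-3.139, 0.0, 1.395]
contact_force: [-10.2, -0.0, 10.0]
grip_width: 0.0318
finger_force: 22.0
```

Button is in: opening 31.8 mm at 22 N. Drawing the arm out.

jog_arm(
  increments=[25,0,-1,-1,0,25,-12,-1,-1,0,25,-26,-1,-1,0,25,-40,-1,-1,0,25,-50,-1,-1,0],
  force=26,
)

```text
time_s: 6.95
tool_pos: [0.478, 0.1147, 0.1219]
tool_rot: [-3.141, -0.0, 1.394]
contact_force: [-3.0, 5.3, 4.4]
grip_width: 0.0317
finger_force: 26.0
```

jog_arm(
  increments=[25,-14,0,0,0,25,-28,0,0,0,25,-40,0,0,0,25,-49,0,0,0,25,-49,0,0,0],
)

```text
time_s: 7.58
tool_pos: [0.4693, 0.0665, 0.1219]
tool_rot: [-3.141, 0.0, 1.393]
contact_force: [-3.7, 4.0, 4.7]
grip_width: 0.0316
finger_force: 26.0
```

```bash
python3 - <<'E'
from h import *
import pickle
s=robot.read_state(); print(s["tool_pos"],s["contact_force"],s["grip_width"])
im,d,c=grab("wrist"); np.savez("w2.npz",im=im,d=d); pickle.dump(c,open("w2.pkl","wb"))
i2,d2,c2=grab("top"); np.savez("t2.npz",im=i2,d=d2)
a=cv2.resize(im,(400,300)); b=cv2.resize(i2[175:250,150:250],(400,300),interpolation=cv2.INTER_CUBIC)
cv2.imwrite("pics/mix2.png",np.hstack([a,b]))
E
```

```text
[0.46932307 0.06652144 0.12191622] [-3.6815953   4.00852889  4.74038996] 0.03157815475441368
```

View pics/mix2.png

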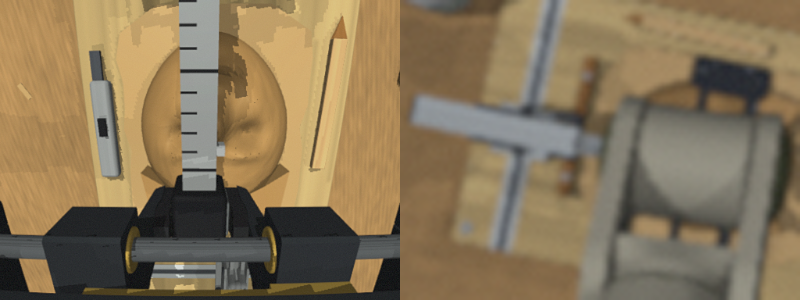

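In the left picture, the full-width 50 mm line on the bar is at (199,71) and the block's rear edge is at y≈180. The mouth is out of view. As a slip check, I'll work out where the 50 mm line is in the world: at a reading of 100 it should lie 50 mm from the mouth, at A≈-21.

```bash
python3 - <<'E'
from h import *
import pickle
f=np.load("w2.npz"); im,d=f["im"],f["d"]; c=pickle.load(open("w2.pkl","rb"))
U=np.array([.177,.984]);o=np.array([.4855,.167])
g=im.mean(2)[:,236:248].mean(1); v=75+np.argmin(g[75:110]); print("row",v)
g2=im.mean(2)[:,262:272].mean(1); print("full-width row right side",75+np.argmin(g2[75:110]))
for vv in (v,):
    for z in(None,.147): p=world(c,d,250,vv,z); print(p,(p[:2]-o)@U*1000)
# mouth in first wrist view: profile of height along tube axis
f=np.load("w.npz"); im,d=f["im"],f["d"]; c=pickle.load(open("w.pkl","rb"))
for v in range(50,112,3):
    p=world(c,d,250,v); print(v,np.round((p[:2]-o)@U*1000,1),np.round(p[2]*1000,1),im[v,250])
E
```

```text
row 90
full-width row right side 90
[0.48113808 0.14645515 0.14837571] -20.988188052197078
[0.48111649 0.14649976 0.147     ] -20.948114975369098
50 41.5 151.4 [190 196 191]
53 39.3 152.6 [187 191 186]
56 37.5 151.1 [190 193 187]
59 35.4 151.5 [188 192 184]
62 33.2 152.8 [189 193 189]
65 31.3 151.7 [189 191 187]
68 29.2 152.2 [188 193 187]
71 27.5 147.4 [111 114 109]
74 25.4 147.6 [121 125 120]
77 23.3 147.5 [152 156 151]
80 21.2 147.1 [150 154 151]
83 19.0 149.2 [137 142 137]
86 16.7 153.4 [84 86 84]
89 14.5 155.5 [37 38 35]
92 12.4 155.5 [39 38 35]
95 10.3 156.5 [39 36 38]
98 8.2 156.7 [43 40 41]
101 6.1 156.3 [41 34 36]
104 4.0 156.2 [39 41 38]
107 1.8 155.8 [37 32 35]
110 -0.3 156.2 [40 37 38]
```

The mouth is at A≈28.7 and the 50 mm line at A≈-21, so the scale reads about 99.7 mm. The arm travelled 100.1 mm, which agrees and shows no slip. Handing in.

```bash
python3 -c "
from h import *
s=robot.read_state();print(s['tool_pos'],abs(s['qd']).max(),s['grip_width'],s['finger_force']);print(robot.job_done())"
```

```text
[0.46940593 0.06686203 0.12191513] 0.004384164769533069 0.03167507429051479 25.998672880232334
the job is handed in; nothing more can be done
None
```

I handed the job in with the clamp shut on the mask's rim and the gauge arm held at about 99.7 mm, the block gripped at 26 N with the lock button in; no verdict came back.

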